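# Set the drain valve and hang the rinsing cup to drain

### The job

Get the drain rack ready and let the rinsing cup drain: first turn the drain valve's lever from its nearly closed position until it lies exactly above the setting pointer on the dial, and only then lift the steel cup that stands mouth-down on the bench and hang it, still mouth-down, on either slanted peg of the rack. It must sit fully home, the peg's tip against the inside of its bottom, and the lever must stay at the pointer; leave the loupe, the screwdriver and the glue bottle where they are.

Things in the scene. Friction and masses are not known exactly. Their poses are not given: they have to be found in the camera images.
- drain_rack: Fixed steel drip tray 170 (x) x 220 (y) x 45 mm high with a slanted board inside that carries two round pegs. Origin: centre of the tray's underside, on the bench; x points to its back (away from the robot at yaw 0), y to its left. A brass drain pipe leaves its right side and carries the drain valve, whose vertical stem stands at (0, -165) mm in this frame.
- peg_left_tip (a point): Top of the rounded tip of the left peg, 151 mm above the bench. Steel peg, 20 mm diameter, about 105 mm long, leaning 35 degrees from vertical to the rack's front: in the rack's frame it points along (-0.574, 0, 0.819). The pegs stand 100 mm apart. With a cup's bottom on this tip its rim hangs free of board and tray.
- peg_right_tip (a point): Top of the rounded tip of the right peg, 151 mm above the bench. Steel peg, 20 mm diameter, about 105 mm long, leaning 35 degrees from vertical to the rack's front: in the rack's frame it points along (-0.574, 0, 0.819). The pegs stand 100 mm apart. With a cup's bottom on this tip its rim hangs free of board and tray.
- valve_lever (a joint): Angle of the valve lever about the vertical stem (rad): 0 closed, the lever points along the rack's -x (to the front); 1.57 fully open, it points along the rack's -y (to the right). Grows anticlockwise seen from above. It turns stiffly (0.15 N m) and stays where it is left.
- lever_grip (a point): Middle of the gripping part of the lever's black rubber sleeve, 90 mm from the stem's axis, 78 mm above the bench. The sleeve is 68 mm long (52 to 120 mm from the axis), 18 mm wide, 16 mm high. The frame turns with the lever, which points along its -x. A dial plate (radius 52 mm, top 56 mm above the bench) lies below the lever's inner part; beyond 75 mm there is only bench.
- set_pointer: Small dark steel setting pointer fixed on the valve's dial: a tab 9 mm wide and 5 mm high, from 32 to 73 mm from the stem's axis, top at z = 61 mm, below the lever. Origin on the stem's axis at bench height; the pointer points along its own -x. It marks the opening to be set: the lever shall point the same way.
- cup: Plain steel rinsing cup 85 mm high, standing mouth-down on the bench. Origin: centre of the mouth (the rim's plane); z points from the mouth to the closed bottom, which is uppermost. Outer diameter 66 mm at the mouth, 60 mm at the bottom; wall 3 mm, bottom 4 mm, inner depth 81 mm; about 0.12 kg.
- cup_floor (a point): Centre of the inside face of the cup's bottom, 81 mm from the mouth.
- loupe: Black conical eye loupe, 44 mm across, 34 mm high, standing on the bench at the right front, a bystander. Origin: centre of its underside.
- screwdriver_red: Screwdriver with a red handle, 192 mm long, handle 29 mm thick, lying on the bench to the left of the rack, a bystander. Origin: centre of the underside.
- glue_bottle: Slender bottle with a nozzle, 42 mm across, 168 mm tall, standing at the left rear, beyond the screwdriver, a bystander. Origin: centre of its underside.

How it is judged:
On the way, in this order (a step that is already met when the one before it is completed fails the run):
1. the lever lies above the setting pointer (within 5 degrees), let go and at rest, while the cup still stands on the bench (angle between the x axis of lever_grip and the x axis of set_pointer, either way round below 0.09 rad and velocity of joint valve_lever between -0.05 and 0.05 rad/s and contact force between the fingers and drain_rack below 0.1 N and height (world z) of cup below 0.01 m and angle between cup's own z axis and vertical below 0.1 rad), for 0.2 s.
2. the cup hangs mouth-down on a peg, fully home (angle between cup's own z axis and vertical below 0.9 rad and (distance between cup_floor and peg_left_tip below 0.025 m or distance between cup_floor and peg_right_tip below 0.025 m)), for 0.2 s.
At the end, for the whole second after the job is handed in: The lever points the same way as the setting pointer within 0.09 rad (5 degrees); the cup hangs at rest and released on one of the two pegs, mouth down (its axis less than 0.9 rad from vertical), the centre of its inside bottom within 25 mm of that peg's tip (all of step 2 and angle between the x axis of lever_grip and the x axis of set_pointer, either way round below 0.09 rad and linear speed of cup below 0.02 m/s and contact force between the fingers and cup below 0.1 N); the robot touches nothing.
It fails at once if the loupe is moved more than 30 mm (distance of loupe from where it was at the start of the episode above 0.03 m).
It fails at once if the screwdriver is moved more than 30 mm (distance of screwdriver_red from where it was at the start of the episode above 0.03 m).
It fails at once if the glue bottle is moved more than 30 mm (distance of glue_bottle from where it was at the start of the episode above 0.03 m).
It also fails if it takes over 51 s, if anything falls off the work surface, if the arm or the gripper's body presses on something with over 40 N, if the wrist force passes 120 N, or if a joint passes its speed limit or range.

### The arm

A 6-joint arm with a two-finger parallel gripper is mounted at the origin on a cart in front of the work surface, level with it; the furniture and walls round the work are solid. World frame = base frame: x ahead of the robot, y to its left, z up, the work surface at z = 0. Lengths are in m, angles in rad, forces in N, time in s.
With the tool pointing down it reaches from about 0.35 to 0.775 m from the base axis. Payload 5.5 kg.
Tool frame: the origin (TCP) lies midway between the tips of the shut fingers; the grasp point (between the pads) lies 19 mm behind it (bot.grasp_offset is the distance from the TCP to the grasp point, in m); z points along the fingers, y is the line along which they close (so a half turn about z gives the same grasp; the last joint's range is limited). The gripper opens to 85 mm and grips with 20 to 120 N. Pads are 22 mm wide; open, the fingers measure 114 mm over their backs; the gripper's body (76 mm by 85 mm) begins 54 mm behind the grasp point. The pads swing forward as they close: fully open they stand 13 mm farther back than shut.
Start: joints at [0.981, 0.313, 0.046, 1.304, 0, 1.431], TCP at [0.25, 0.518, 0.192] pointing down, gripper open.
Joint ranges: [-2.76, 2.76], [-0.86, 1.69], [-1.03, 1.26], [-2.2, 2.34], [-1.47, 1.5], [-3.14, 3.14]. Speed limits (rad/s): [2.57, 2.57, 3.14, 3.14, 3.14, 3.14].

### API

Orientations are given as a 3x3 rotation matrix whose columns are the frame's x, y, z axes.
In Python, from cell import bot gives the robot as it stands.
- The arm moves only by the tool apply_moves, never from a script. Its argument "deltas" is a list of rows, each a list of 2 entries, a list of its own where there are three numbers: the shift along the world's x, y, z scaled (see below), then the turn, a rotation vector about the world's x, y, z scaled (see below). In form: [[[x, y, z], [wx, wy, wz]], ...]. A call has 1 to 20 rows; each row shifts and turns the commanded pose from where the row before left it; what a row does not reach is not made up. The controller multiplies each number of a shift by 0.75 m and each number of a turn by 0.5 rad. A row lasts 1/12 s, in which the tool goes at most 41.7 mm and 7.16 degrees, less where a joint would pass 70% of its speed; a pose out of reach is approached as far as the arm can. A call with a number of a shift or a turn outside -1 to 1 is refused whole. A call with a gripper value outside its range is refused whole. "hand" is the opening, from -1 (shut) to 1 (fully open), set as the call begins (left out, the last holds). The fingers move at their own pace and stop on an object; "newtons" is the grip in N (left out, the last holds). Time passes only in rows, so rows that do not move let the fingers close. It gives the time, the measured TCP pose, the force, the opening and the grip force at its end, in the units of the state.
- bot.get_obs(): the state, without advancing time (a new reading comes with each control period).
- bot.camera(name): name is "scene" or "side" or "wrist"; returns a dict with "pixels" (480x640x3 uint8, red, green, blue), "mtx" (3x3 intrinsics, pixels), "world_to_cam" (4x4, takes a point from world to camera coordinates); the wrist camera has in their place "hand_eye" (4x4, takes a point from camera to tool coordinates, whose origin is the TCP and whose axes are the flange's). Camera axes: x right, y up, looking along -z (the intrinsics and any distortion apply to the point x, -y, -z); pixel columns grow to the right and rows downward; lengths in m; the calibration is good to about 2 mm. A picture is of the moment at which its call begins: read the wrist's pose just before it. There is no depth.
- bot.finish_job(): hands the job in; it is judged then, once.
The state is a dict: "time_s": time; "qpos": joint angles; "dq": joint speeds; "joint_torque": joint torques, N m; "ee_pos": TCP position; "tool_rot": TCP orientation; "ft_force": force on the tool from outside, world axes, zero at the start; "wrist_torque": the same for the moment, N m; "finger_gap": finger opening in m; "finger_force": force on a finger pad.
Only numpy, scipy, OpenCV 4.12 (cv2) and the standard library are available. Lean on these libraries where they do the work, as an engineer would, in place of code of your own. Each camera call takes 0.05 s, during which the arm holds its last target. There are 200 camera calls.

## Working session

There is one attempt and no reset: what is moved stays moved. The work goes in short steps, Python scripts to look and compute and a tool call to move; the robot and the scene stay as the last step left them, time stands still between calls to the robot, and variables do not carry over. Pictures are saved under pics/ and viewed, at most 10 in all, crops included, and the job is handed in when it is done.

Besides the shell and the picture viewer there is one more tool, called after "Call:" as name([rows], argument=value, ...), one row to a line, values as JSON. apply_moves: Moves the arm, as the interface text tells. Its arguments: {"type":"object","properties":{"deltas":{"type":"array","items":{"type":"array"}},"hand":{"type":"number"},"newtons":{"type":"number"}},"required":["deltas"]}

```bash
mkdir -p pics; python3 - <<'E'
from cell import bot
import cv2,numpy as np,pickle
o=bot.get_obs();print({k:np.round(v,3).tolist() for k,v in o.items()})
for n in("scene","side"):
    c=bot.camera(n);cv2.imwrite(f"pics/{n}0.png",c["pixels"][:,:,::-1])
    print(n,[k for k in c],np.round(c["mtx"],1).tolist(),np.round(c["world_to_cam"],3).tolist())
    pickle.dump(c,open(f"{n}.pkl","wb"))
E
```

```text
{'time_s': 0.0, 'qpos': [0.981, 0.314, 0.045, 1.304, -0.0, 1.431], 'dq': [0.001, 0.0, -0.002, 0.001, 0.001, 0.0], 'joint_torque': [-0.002, -48.063, 29.853, 0.019, -0.0, 0.0], 'ee_pos': [0.25, 0.517, 0.191], 'tool_rot': [[-0.901, 0.435, -0.001], [0.435, 0.901, -0.002], [0.0, -0.002, -1.0]], 'ft_force': [0.161, 0.659, -0.5], 'wrist_torque': [-0.034, 0.005, -0.001], 'finger_force': 0.0, 'finger_gap': 0.086}
scene ['pixels', 'mtx', 'world_to_cam'] [[465.5, 0.0, 319.0], [0.0, 465.5, 239.7], [0.0, 0.0, 1.0]] [[0.848, -0.53, 0.02, -0.415], [0.323, 0.544, 0.774, -0.348], [-0.421, -0.65, 0.632, -0.606], [0.0, 0.0, 0.0, 1.0]]
side ['pixels', 'mtx', 'world_to_cam'] [[493.8, 0.0, 314.0], [0.0, 493.8, 248.3], [0.0, 0.0, 1.0]] [[0.999, -0.036, 0.017, -0.582], [0.009, 0.621, 0.784, -0.192], [-0.038, -0.783, 0.62, -1.027], [0.0, 0.0, 0.0, 1.0]]
```

View pics/scene0.png

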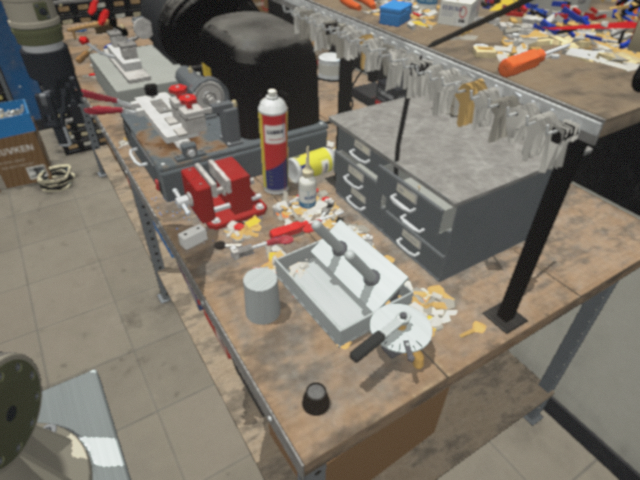

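View pics/side0.png

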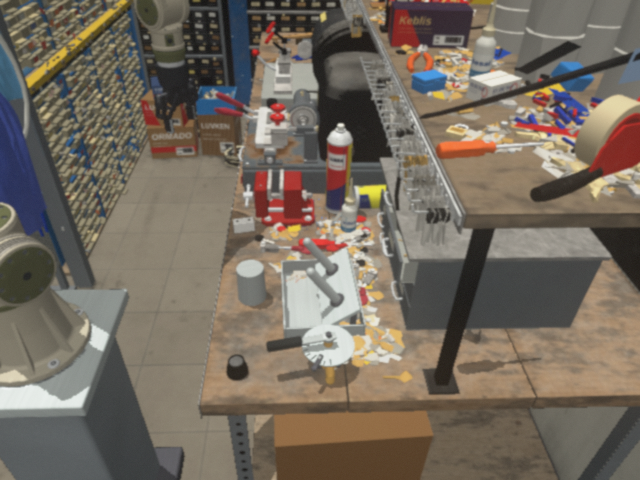

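The scene view shows the cup at (262,296), the pegs at (320,232) and (350,265), the lever from (403,320) to (353,357), and the loupe at (316,398). The side view shows the cup at (251,283) and the lever from (330,342) to (270,345). I'll enlarge both for reading.

```bash
python3 - <<'E'
import cv2,numpy as np
a=cv2.imread("pics/scene0.png");b=cv2.imread("pics/side0.png")
A=cv2.resize(a[215:365,235:435],None,fx=4,fy=4,interpolation=cv2.INTER_CUBIC)
B=cv2.resize(b[230:380,225:375],None,fx=4,fy=4,interpolation=cv2.INTER_CUBIC)
cv2.imwrite("pics/ca.png",A);cv2.imwrite("pics/cb.png",B)
E
```

```text
(no output)
```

View pics/ca.png

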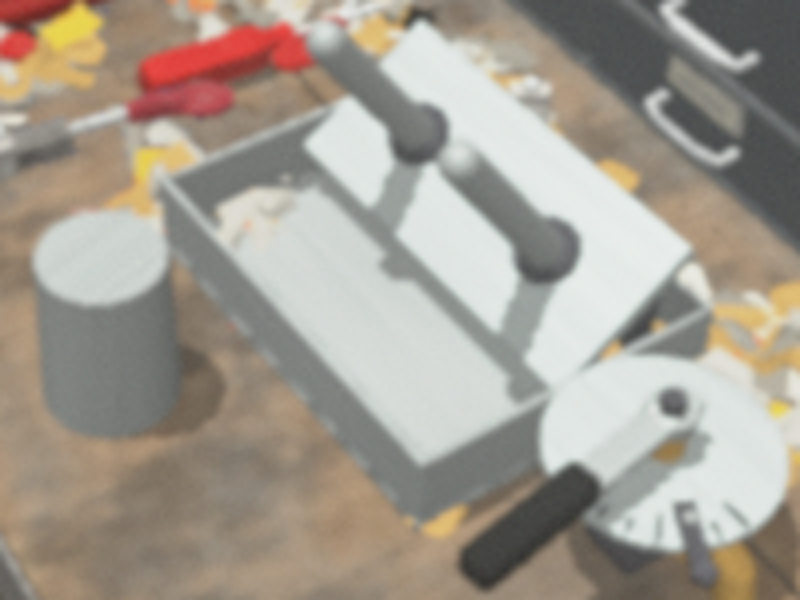

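View pics/cb.png

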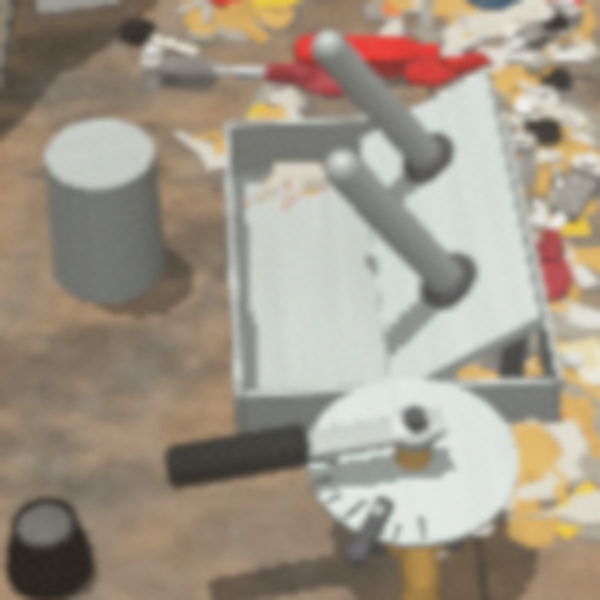

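```bash
cat > h.py <<'E'
import numpy as np,pickle
C={n:pickle.load(open(f"{n}.pkl","rb")) for n in("scene","side")}
O={"scene":(235,215),"side":(225,230)}
def ray(n,p):
    c=C[n];u,v=[o+(q+.5)/4-.5 for o,q in zip(O[n],p)]
    d=np.linalg.inv(c["mtx"])@[u,v,1];d*=[1,-1,-1]
    W=c["world_to_cam"];R=W[:3,:3];return -R.T@W[:3,3],R.T@d
def atz(n,p,z):
    o,d=ray(n,p);return o+d*(z-o[2])/d[2]
def tri(pa,pb):
    A=[];b=[]
    for n,p in(("scene",pa),("side",pb)):
        o,d=ray(n,p);d=d/np.linalg.norm(d);P=np.eye(3)-np.outer(d,d);A.append(P);b.append(P@o)
    return np.linalg.lstsq(np.vstack(A),np.hstack(b),rcond=None)[0]
E
python3 - <<'E'
from h import *
T={"cup":((101,257),(100,153),.085),"pegL":((325,38),(328,42),.15),"pegR":((460,158),(342,163),.15),
"hub":((674,400),(415,417),.09),"slEnd":((478,568),(172,465),.08),"slIn":((587,480),(305,443),.08),"ptrIn":((687,512),(383,507),.061),"ptrOut":((706,578),(360,552),.061),
"dial":((663,452),(413,461),.056),"FL":((163,178),(228,125),.045),"FR":((418,465),(236,393),.045),"BR":((708,308),(557,380),.045)}
for k,(a,b,z) in T.items(): print(k,*[np.round(x*1000).astype(int) for x in(atz("scene",a,z),atz("side",b,z),tri(a,b))])
E
```

```text
cup [444 127  85] [444 125  85] [444 126  85]
pegL [568 141 150] [569 139 150] [569 144 147]
pegR [573  42 150] [574  40 150] [574  43 148]
hub [604 -71  90] [606 -75  90] [606 -70  86]
slEnd [493 -92  80] [491 -93  80] [492 -94  82]
slIn [554 -80  80] [554 -81  80] [554 -81  80]
ptrIn [ 590 -102   61] [ 590 -105   61] [ 590 -103   60]
ptrOut [ 576 -131   61] [ 578 -131   61] [ 578 -129   58]
dial [605 -70  56] [606 -73  56] [607 -69  53]
FL [512 200  45] [512 196  45] [512 201  43]
FR [519 -16  45] [519 -17  45] [519 -15  44]
BR [686  -8  45] [684 -11  45] [685 -10  45]
```

Every reading agrees across the two cameras to about 3 mm. The stem is at (606,-71), the lever heading is 0.19 rad from world -x, and the pointer is at about 1.11 rad. So the lever has to turn about 0.92 rad. I'm moving above the lever grip.

Call:
apply_moves([
  [[0.0205,-0.0476,0],[0,0,0.0757]],
  [[0.0205,-0.0476,0],[0,0,0.0757]],
  [[0.0205,-0.0476,0],[0,0,0.0757]],
  [[0.0205,-0.0476,0],[0,0,0.0757]],
  [[0.0205,-0.0476,0],[0,0,0.0757]],
  [[0.0205,-0.0476,0],[0,0,0.0757]],
  [[0.0205,-0.0476,0],[0,0,0.0757]],
  [[0.0205,-0.0476,0],[0,0,0.0757]],
  [[0.0205,-0.0476,0],[0,0,0.0757]],
  [[0.0205,-0.0476,0],[0,0,0.0757]],
  [[0.0205,-0.0476,0],[0,0,0.0757]],
  [[0.0205,-0.0476,0],[0,0,0.0757]],
  [[0.0205,-0.0476,0],[0,0,0.0757]],
  [[0.0205,-0.0476,0],[0,0,0.0757]],
  [[0.0205,-0.0476,0],[0,0,0.0757]],
  [[0.0205,-0.0476,0],[0,0,0.0757]],
  [[0.0205,-0.0476,0],[0,0,0.0757]],
  [[0,0,0],[0,0,0]],
  [[0,0,0],[0,0,0]],
], hand=1)

```text
time_s: 1.68
ee_pos: [0.5114, -0.0908, 0.1909]
tool_rot: [[-0.982, -0.188, -0.002], [-0.188, 0.982, 0.001], [0.001, 0.001, -1.0]]
ft_force: [0.3, 0.3, 0.2]
finger_gap: 0.0857
finger_force: 0.0
```

```bash
python3 - <<'E'
from cell import bot
import cv2,numpy as np,pickle
o=bot.get_obs();c=bot.camera("wrist");c["obs"]=o;pickle.dump(c,open("wrist1.pkl","wb"))
cv2.imwrite("pics/w1.png",c["pixels"][:,:,::-1]);print(c["mtx"],c["hand_eye"],[k for k in c])
E
```

```text
[[391.21612846   0.         318.88593265]
 [  0.         391.21612846 241.02452871]
 [  0.           0.           1.        ]] [[ 5.69124025e-04  9.45160956e-01  3.26604414e-01  8.44543209e-02]
 [ 9.99999729e-01 -6.90361018e-04  2.55288680e-04  3.73218128e-05]
 [ 4.66763848e-04  3.26604180e-01 -9.45161093e-01 -1.82632724e-01]
 [ 0.00000000e+00  0.00000000e+00  0.00000000e+00  1.00000000e+00]] ['pixels', 'mtx', 'hand_eye', 'obs']
```

View pics/w1.png

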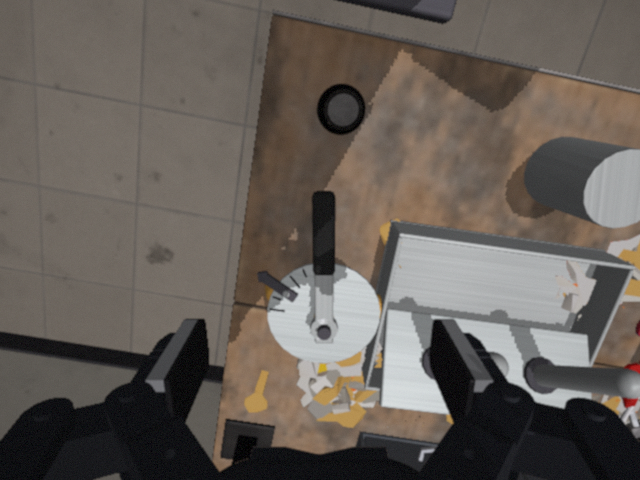

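The wrist view shows the lever vertical at column 323, with its hub at (323,331) and end at (323,193). The pointer runs from (294,298) to (261,273).

```bash
cat >> h.py <<'E'
def wz(f,p,z):
    c=pickle.load(open(f,"rb"));o=c["obs"];R=np.array(o["tool_rot"]);H=c["hand_eye"]
    d=np.linalg.inv(c["mtx"])@[*p,1]*[1,-1,-1]
    d=R@H[:3,:3]@d;s=R@H[:3,3]+o["ee_pos"];return s+d*(z-s[2])/d[2]
E
python3 - <<'E'
from h import *
for k,p,z in[("hub",(323,331),.088),("end",(323,193),.083),("pin",(294,298),.061),("pout",(263,274),.061),("loupe",(342,108),.034)]:
    x=wz("wrist1.pkl",p,z);d=x-[.606,-.071,0];print(k,np.round(x*1000),np.arctan2(-d[1],-d[0]),np.hypot(d[0],d[1]))
# glue bottle base, side & scene
O.update(scene=(0,0),side=(0,0))
f=lambda p:(4*p[0]+1.5,4*p[1]+1.5)
print(tri(f((308,165)),f((349,196))), atz("scene",f((307,205)),0),atz("side",f((349,229)),0))
E
```

```text
hub [603. -70.  88.] -0.4100268039815869 0.003363345047800674
end [489. -92.  83.] 0.1771365038444826 0.11912643993312744
pin [591. -98.  61.] 1.067755707064886 0.030777915326433918
pout [ 573. -128.   61.] 1.0532139533496798 0.06602830529551157
loupe [426. -88.  34.] 0.09317231786378845 0.18044983758685587
[0.6828388  0.35908116 0.12564211] [0.69505182 0.38412989 0.        ] [0.69253208 0.38399356 0.        ]
```

Call:
apply_moves([
  [[0,0,-0.035],[0,0,0]],
  [[0,0,-0.035],[0,0,0]],
  [[0,0,-0.035],[0,0,0]],
  [[0,0,-0.035],[0,0,0]],
  [[0,0,-0.035],[0,0,0]],
  [[0,0,0],[0,0,0]],
  [[0,0,0],[0,0,0]],
])

```text
time_s: 2.32
ee_pos: [0.5094, -0.0871, 0.0599]
tool_rot: [[-0.981, -0.194, -0.004], [-0.194, 0.981, 0.002], [0.003, 0.002, -1.0]]
ft_force: [-0.1, -0.4, 0.9]
finger_gap: 0.0856
finger_force: 0.0
```

Call:
apply_moves([
  [[0,0,0],[0,0,0]],
  [[0,0,0],[0,0,0]],
  [[0,0,0],[0,0,0]],
  [[0,0,0],[0,0,0]],
  [[0,0,0],[0,0,0]],
  [[0,0,0],[0,0,0]],
  [[0,0,0],[0,0,0]],
  [[0,0,0],[0,0,0]],
  [[0,0,0],[0,0,0]],
  [[0,0,0],[0,0,0]],
], hand=-1, newtons=25)

```text
time_s: 3.15
ee_pos: [0.5113, -0.0891, 0.0605]
tool_rot: [[-0.981, -0.192, -0.0], [-0.192, 0.981, 0.0], [0.0, 0.0, -1.0]]
ft_force: [-0.1, 0.2, -0.1]
finger_gap: 0.0004
finger_force: 0.0
```

```bash
python3 - <<'E'
import numpy as np
s=np.array([.605,-.0708])
p=np.array([.511,-.0908]); d=p-s; n=15; t=.895/n
for i in range(n):
    c,q=np.cos(t),np.sin(t);e=np.array([[c,-q],[q,c]])@d;x=(e-d)/.75
    print(f"[[{x[0]:.4f},{x[1]:.4f},0],[0,0,{t/.5:.4f}]],",end="");d=e
print(d)
E
```

```text
[[0.0018,-0.0074,0],[0,0,0.1193]],[[0.0023,-0.0073,0],[0,0,0.1193]],[[0.0027,-0.0072,0],[0,0,0.1193]],[[0.0031,-0.0070,0],[0,0,0.1193]],[[0.0035,-0.0068,0],[0,0,0.1193]],[[0.0039,-0.0066,0],[0,0,0.1193]],[[0.0043,-0.0063,0],[0,0,0.1193]],[[0.0047,-0.0061,0],[0,0,0.1193]],[[0.0050,-0.0058,0],[0,0,0.1193]],[[0.0054,-0.0055,0],[0,0,0.1193]],[[0.0057,-0.0051,0],[0,0,0.1193]],[[0.0060,-0.0048,0],[0,0,0.1193]],[[0.0062,-0.0044,0],[0,0,0.1193]],[[0.0065,-0.0040,0],[0,0,0.1193]],[[0.0067,-0.0036,0],[0,0,0.1193]],[-0.04319459 -0.08585003]
```

The fingers shut on nothing, so I'm looking.

```bash
python3 - <<'E'
from cell import bot
import cv2,numpy as np
print(bot.get_obs()["finger_gap"])
a=bot.camera("wrist")["pixels"][:,:,::-1];b=bot.camera("side")["pixels"][:,:,::-1]
b=cv2.resize(b[240:390,205:355],(480,480),interpolation=cv2.INTER_CUBIC)
a=cv2.resize(a,(320,240))
cv2.imwrite("pics/x1.png",np.hstack([np.vstack([a,a*0]),b]))
E
```

```text
0.00036062721828995493
```

View pics/x1.png

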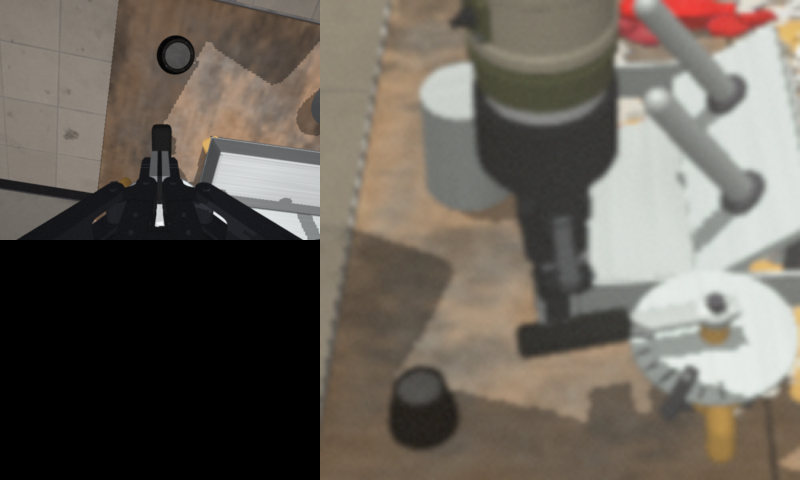

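The wrist view (left) has the fingers over the sleeve. The side view (right) has the finger ending near (560,320), apparently at or behind the sleeve. I'm projecting the reported TCP to see which it is.

```bash
python3 - <<'E'
from cell import bot
import cv2,numpy as np
o=bot.get_obs();print({k:np.round(v,3).tolist() for k,v in o.items()})
def crop(n,ox,oy,w,h,pts):
    c=bot.camera(n);im=cv2.resize(c["pixels"][oy:oy+h,ox:ox+w,::-1],(400,600*0+int(400*h/w)),interpolation=cv2.INTER_CUBIC);s=400/w
    for i,p in enumerate(pts):
        q=c["world_to_cam"]@[*p,1];q=c["mtx"]@(q[:3]*[1,-1,-1]);u=q[:2]/q[2]
        uv=(u-[ox,oy])*s;print(n,p,uv);cv2.circle(im,tuple(int(a) for a in uv),3,[(0,0,255),(0,255,0),(255,0,255)][i],-1)
    return im
t=np.array(o["ee_pos"]);P=[t,t+[0,0,.019],t+[0,0,.045]]
cv2.imwrite("pics/x2.png",np.hstack([crop("scene",325,260,110,110,P),crop("side",250,285,110,110,P)]))
E
```

```text
{'time_s': 3.25, 'qpos': [-0.327, 0.285, -0.327, 0.958, 0.0, -0.521], 'dq': [0.001, -0.001, 0.0, 0.0, -0.001, -0.0], 'joint_torque': [-0.005, -43.378, 26.77, 0.004, -0.0, 0.0], 'ee_pos': [0.511, -0.089, 0.06], 'tool_rot': [[-0.981, -0.192, -0.0], [-0.192, 0.981, 0.0], [0.0, 0.0, -1.0]], 'ft_force': [0.129, -0.28, -1.011], 'wrist_torque': [-0.046, 0.003, -0.031], 'finger_force': 0.0, 'finger_gap': -0.0}
scene [ 0.51131923 -0.08903261  0.06047523] [133.91325442 356.24648652]
scene [ 0.51131923 -0.08903261  0.07947523] [137.42528183 328.58401365]
scene [ 0.51131923 -0.08903261  0.10547523] [142.42740911 289.18477391]
side [ 0.51131923 -0.08903261  0.06047523] [104.53301388 239.17109037]
side [ 0.51131923 -0.08903261  0.07947523] [103.51506198 215.06154382]
side [ 0.51131923 -0.08903261  0.10547523] [102.0794005  181.05881038]
```

View pics/x2.png

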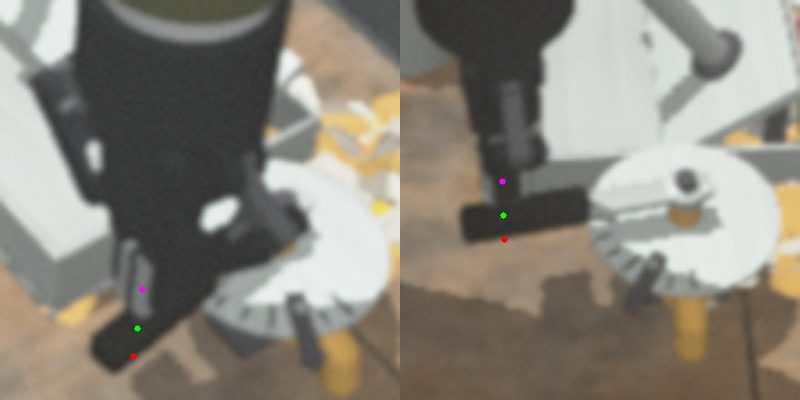

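Both views put the shut fingertips at z≈0.087, just above the sleeve, while the reported TCP is at 0.060. So the real tips sit about 27 mm short of the reported TCP. I'll reopen, go 27 mm lower (still well clear of the bench) and close again.

Call:
apply_moves([
  [[0,0,0],[0,0,0]],
  [[0,0,0],[0,0,0]],
  [[0,0,0],[0,0,0]],
  [[0,0,0],[0,0,0]],
  [[0,0,0],[0,0,0]],
  [[0,0,0],[0,0,0]],
  [[0,0,0],[0,0,0]],
  [[0,0,0],[0,0,0]],
  [[0,0,-0.012],[0,0,0]],
  [[0,0,-0.012],[0,0,0]],
  [[0,0,-0.012],[0,0,0]],
  [[0,0,0],[0,0,0]],
  [[0,0,0],[0,0,0]],
], hand=1)

```text
time_s: 4.43
ee_pos: [0.5103, -0.0887, 0.0323]
tool_rot: [[-0.981, -0.192, -0.003], [-0.192, 0.981, 0.001], [0.002, 0.001, -1.0]]
ft_force: [0.6, 0.3, 0.1]
finger_gap: 0.0854
finger_force: 0.0
```

Call:
apply_moves([
  [[0,0,0],[0,0,0]],
  [[0,0,0],[0,0,0]],
  [[0,0,0],[0,0,0]],
  [[0,0,0],[0,0,0]],
  [[0,0,0],[0,0,0]],
  [[0,0,0],[0,0,0]],
  [[0,0,0],[0,0,0]],
  [[0,0,0],[0,0,0]],
  [[0,0,0],[0,0,0]],
  [[0,0,0],[0,0,0]],
], hand=-1, newtons=25)

```text
time_s: 5.27
ee_pos: [0.5115, -0.0888, 0.0339]
tool_rot: [[-0.981, -0.193, 0.0], [-0.193, 0.981, 0.0], [-0.0, 0.0, -1.0]]
ft_force: [-1.8, 2.6, 5.2]
finger_gap: 0.0174
finger_force: 27.3
```

Gripped: the gap is 17.4 mm. Now I'm turning the lever along its arc.

Call:
apply_moves([
  [[0.0018,-0.0074,0],[0,0,0.1193]],
  [[0.0023,-0.0073,0],[0,0,0.1193]],
  [[0.0027,-0.0072,0],[0,0,0.1193]],
  [[0.0031,-0.007,0],[0,0,0.1193]],
  [[0.0035,-0.0068,0],[0,0,0.1193]],
  [[0.0039,-0.0066,0],[0,0,0.1193]],
  [[0.0043,-0.0063,0],[0,0,0.1193]],
  [[0.0047,-0.0061,0],[0,0,0.1193]],
  [[0.005,-0.0058,0],[0,0,0.1193]],
  [[0.0054,-0.0055,0],[0,0,0.1193]],
  [[0.0057,-0.0051,0],[0,0,0.1193]],
  [[0.006,-0.0048,0],[0,0,0.1193]],
  [[0.0062,-0.0044,0],[0,0,0.1193]],
  [[0.0065,-0.004,0],[0,0,0.1193]],
  [[0.0067,-0.0036,0],[0,0,0.1193]],
  [[0,0,0],[0,0,0]],
  [[0,0,0],[0,0,0]],
  [[0,0,0],[0,0,0]],
])

```text
time_s: 6.77
ee_pos: [0.5627, -0.1551, 0.0339]
tool_rot: [[-0.464, -0.886, 0.001], [-0.886, 0.464, -0.0], [-0.0, -0.001, -1.0]]
ft_force: [0.4, 2.1, 3.9]
finger_gap: 0.0174
finger_force: 26.9
```

Call:
apply_moves([
  [[0,0,0],[0,0,0]],
  [[0,0,0],[0,0,0]],
  [[0,0,0],[0,0,0]],
  [[0,0,0],[0,0,0]],
  [[0,0,0],[0,0,0]],
  [[0,0,0],[0,0,0]],
  [[0,0,0],[0,0,0]],
  [[0,0,0],[0,0,0]],
  [[0,0,0.045],[0,0,0]],
  [[0,0,0.045],[0,0,0]],
  [[0,0,0.045],[0,0,0]],
  [[0,0,0.045],[0,0,0]],
  [[-0.01,0,0.02],[0,0,0]],
  [[0,0,0],[0,0,0]],
  [[0,0,0],[0,0,0]],
], hand=1)

```text
time_s: 8.02
ee_pos: [0.5554, -0.1553, 0.1846]
tool_rot: [[-0.464, -0.886, 0.002], [-0.886, 0.464, -0.001], [-0.0, -0.003, -1.0]]
ft_force: [1.1, 0.2, -0.5]
finger_gap: 0.0855
finger_force: 0.0
```

```bash
python3 - <<'E'
from cell import bot
import cv2,numpy as np,pickle
o=bot.get_obs();c=bot.camera("wrist");c["obs"]=o;pickle.dump(c,open("wrist2.pkl","wb"))
im=c["pixels"][120:400,180:460,::-1]
cv2.imwrite("pics/w2.png",cv2.resize(im,(560,560),interpolation=cv2.INTER_CUBIC))
E
```

```text
(no output)
```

View pics/w2.png

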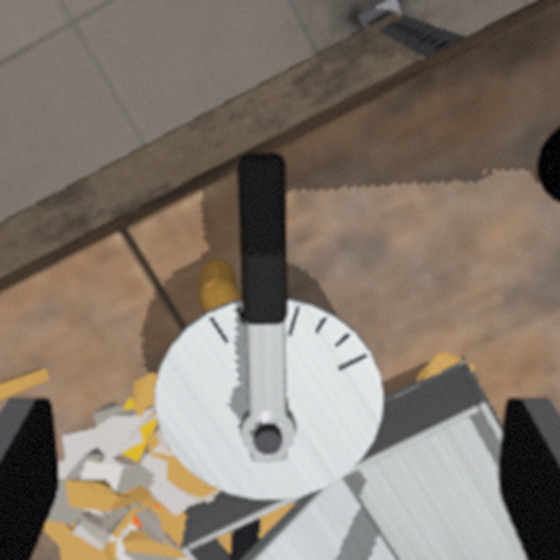

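The lever now covers the pointer completely. To confirm the angle, I'll rectify the earlier images to the pointer's plane and fit it.

```bash
python3 - <<'E'
from h import *
import cv2
def proj(c,P):
    if "obs" in c:
        R=np.array(c["obs"]["tool_rot"]);T=(P-c["obs"]["ee_pos"])@R;H=c["hand_eye"];q=(T-H[:3,3])@H[:3,:3]
    else: q=P@c["world_to_cam"][:3,:3].T+c["world_to_cam"][:3,3]
    q=(q*[1,-1,-1])@c["mtx"].T;return (q[:,:2]/q[:,2:]).astype(np.float32)
N=400;S=4. # px/mm
jj,ii=np.meshgrid(np.arange(N),np.arange(N))
X=.606+(ii-280)/S/1000*-1*-1; Y=-.071-(jj-120)/S/1000   # row down=+x, col right=-y
pan=[]
def rect(c,z):
    m=proj(c,np.stack([X,Y,0*X+z],-1).reshape(-1,3)).reshape(N,N,2)
    return cv2.remap(c["pixels"],m,None,cv2.INTER_CUBIC)
W={"w1":pickle.load(open("wrist1.pkl","rb")),**C,"w2":pickle.load(open("wrist2.pkl","rb"))}
for n,c in W.items():
    g=rect(c,.056).mean(2)
    # dial centre: rays from centre, edge by circle Hough
    h=cv2.HoughCircles(cv2.GaussianBlur(g,(0,0),3).astype(np.uint8),cv2.HOUGH_GRADIENT,1.5,400,param1=60,param2=10,minRadius=200,maxRadius=216)
    cx,cy,r=h[0,0];d=rect(c,.061).astype(float);g=cv2.GaussianBlur(d.mean(2),(0,0),1)
    print(n,"centre mm",606+(cy-280)/S,-71-(cx-120)/S,r/S)
    v=d.astype(np.uint8)[:,:,::-1].copy();cv2.line(v,(120,280),(int(120+300*np.sin(1.085)),int(280-300*np.cos(1.085))),(0,0,255),1)
    pan.append(cv2.resize(v,(300,300),interpolation=cv2.INTER_AREA))
    for R in(36,40,56,60,64,68):
        a=np.arange(.75,1.4,.01);P=np.float32([[120+R*S*np.sin(a)],[280-R*S*np.cos(a)]])
        s=cv2.remap(g.astype(np.float32),P[0],P[1],cv2.INTER_LINEAR)[0];w=np.clip(np.percentile(s,60)-25-s,0,None);print(R,round(float((w*a).sum()/max(w.sum(),1e-6)),3),end="; ")
    print()
cv2.imwrite("pics/r.png",np.vstack([np.hstack(pan[:2]),np.hstack(pan[2:])]))
E
```

```text
w1 centre mm 605.5625 -68.9375 51.2375
36 1.02; 40 0.938; 56 1.007; 60 1.013; 64 1.013; 68 1.045; 
scene centre mm 606.3125 -68.9375 51.6875
36 1.037; 40 1.063; 56 0.0; 60 0.771; 64 0.75; 68 0.0; 
side centre mm 606.3125 -70.0625 52.325
36 1.131; 40 1.183; 56 1.145; 60 0.0; 64 0.0; 68 0.0; 
w2 centre mm 606.3125 -68.1875 52.0625
36 1.347; 40 1.133; 56 1.107; 60 1.106; 64 1.099; 68 1.105;
```

View pics/r.png

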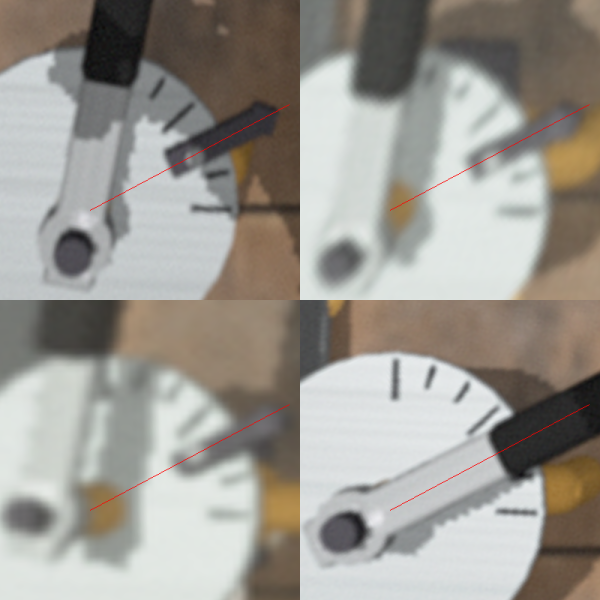

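Rectified, the pointer lies at about 1.085 rad in all three early views (0.061 m plane) and the lever is now at about 1.09. The error is well within 5°, so the valve is set. Next is the cup.

Call:
apply_moves([
  [[-0.0148,0.0375,0],[0,0,-0.21]],
  [[-0.0148,0.0375,0],[0,0,-0.21]],
  [[-0.0148,0.0375,0],[0,0,-0.21]],
  [[-0.0148,0.0375,0],[0,0,-0.21]],
  [[-0.0148,0.0375,0],[0,0,-0.21]],
  [[-0.0148,0.0375,0],[0,0,-0.21]],
  [[-0.0148,0.0375,0],[0,0,-0.21]],
  [[-0.0148,0.0375,0],[0,0,-0.21]],
  [[-0.0148,0.0375,0],[0,0,-0.21]],
  [[-0.0148,0.0375,0],[0,0,-0.21]],
  [[0,0,0],[0,0,0]],
  [[0,0,0],[0,0,0]],
  [[0,0,0],[0,0,0]],
])

```text
time_s: 9.15
ee_pos: [0.4432, 0.1261, 0.1823]
tool_rot: [[-0.999, -0.04, -0.002], [-0.04, 0.999, -0.001], [0.002, -0.0, -1.0]]
ft_force: [0.4, 0.5, 0.0]
finger_gap: 0.0854
finger_force: 0.0
```

```bash
python3 - <<'E'
from h import *
from cell import bot
import cv2
o=bot.get_obs();c=bot.camera("wrist");c["obs"]=o;pickle.dump(c,open("wrist3.pkl","wb"))
print(o["ee_pos"],np.array(o["tool_rot"]).round(3).tolist())
cv2.imwrite("pics/w3.png",c["pixels"][:,:,::-1])
E
```

```text
[0.44324888 0.126112   0.18231154] [[-0.999, -0.04, -0.002], [-0.04, 0.999, -0.001], [0.002, -0.0, -1.0]]
```

View pics/w3.png

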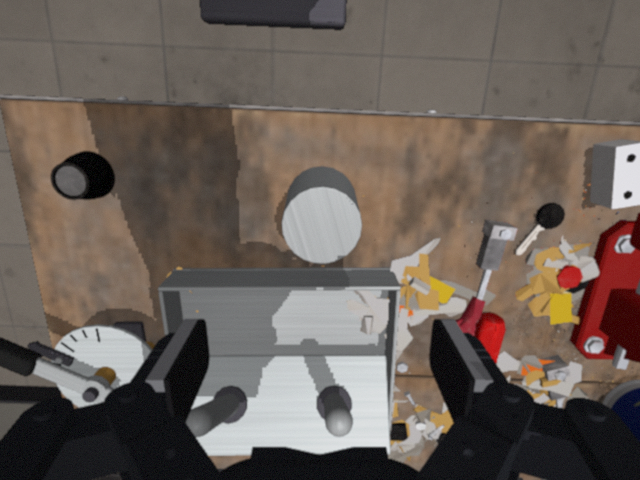

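The cup top is centred at (321,224), i.e. world (0.442,0.126), directly below the gripper. I'm descending and gripping.

Call:
apply_moves([
  [[0,0,-0.029],[0,0,0]],
  [[0,0,-0.029],[0,0,0]],
  [[0,0,-0.029],[0,0,0]],
  [[0,0,-0.029],[0,0,0]],
  [[0,0,-0.029],[0,0,0]],
  [[0,0,-0.029],[0,0,0]],
  [[0,0,-0.029],[0,0,0]],
  [[0,0,-0.029],[0,0,0]],
  [[0,0,0],[0,0,0]],
  [[0,0,0],[0,0,0]],
])

```text
time_s: 10.03
ee_pos: [0.4427, 0.1251, 0.0086]
tool_rot: [[-0.999, -0.037, -0.003], [-0.037, 0.999, -0.0], [0.003, -0.0, -1.0]]
ft_force: [-0.9, 0.4, 0.6]
finger_gap: 0.0851
finger_force: 0.0
```

Call:
apply_moves([
  [[0,0,0],[0,0,0]],
  [[0,0,0],[0,0,0]],
  [[0,0,0],[0,0,0]],
  [[0,0,0],[0,0,0]],
  [[0,0,0],[0,0,0]],
  [[0,0,0],[0,0,0]],
  [[0,0,0],[0,0,0]],
  [[0,0,0],[0,0,0]],
], hand=-1, newtons=40)

```text
time_s: 10.7
ee_pos: [0.4454, 0.1264, 0.0113]
tool_rot: [[-0.999, -0.039, 0.004], [-0.039, 0.999, 0.0], [-0.004, 0.0, -1.0]]
ft_force: [-1.2, -1.2, 6.7]
finger_gap: 0.0592
finger_force: 43.3
```

The gap of 59.2 mm suggests a grip right at the cup's bottom edge. I'll regrip 10 mm lower for a firmer hold.

Call:
apply_moves([
  [[0,0,0],[0,0,0]],
  [[0,0,0],[0,0,0]],
  [[0,0,0],[0,0,0]],
  [[0,0,0],[0,0,0]],
  [[0,0,0],[0,0,0]],
  [[0,0,-0.004],[0,0,0]],
  [[0,0,-0.004],[0,0,0]],
  [[0,0,-0.004],[0,0,0]],
  [[0,0,-0.004],[0,0,0]],
  [[0,0,0],[0,0,0]],
  [[0,0,0],[0,0,0]],
], hand=1)

```text
time_s: 11.62
ee_pos: [0.4433, 0.1262, -0.0028]
tool_rot: [[-0.999, -0.038, -0.001], [-0.038, 0.999, -0.0], [0.001, 0.0, -1.0]]
ft_force: [-0.7, -0.3, 0.5]
finger_gap: 0.0853
finger_force: 0.0
```

Call:
apply_moves([
  [[0,0,0],[0,0,0]],
  [[0,0,0],[0,0,0]],
  [[0,0,0],[0,0,0]],
  [[0,0,0],[0,0,0]],
  [[0,0,0],[0,0,0]],
  [[0,0,0],[0,0,0]],
  [[0,0,0],[0,0,0]],
  [[0,0,0],[0,0,0]],
  [[0,0,0],[0,0,0]],
], hand=-1, newtons=40)

```text
time_s: 12.37
ee_pos: [0.444, 0.1263, -0.0019]
tool_rot: [[-0.999, -0.038, 0.001], [-0.038, 0.999, 0.0], [-0.001, 0.0, -1.0]]
ft_force: [-1.7, 0.9, 6.0]
finger_gap: 0.0596
finger_force: 43.5
```

Held. The reported TCP is now about at the cup's rim centre, with the cup floor 83 mm behind it. I'm lifting, then tilting 35° to stand off 100 mm along the left peg's axis.

Call:
apply_moves([
  [[0,0,0.0393],[0,0,0]],
  [[0,0,0.0393],[0,0,0]],
  [[0,0,0.0393],[0,0,0]],
  [[0,0,0.0393],[0,0,0]],
  [[0,0,0.0393],[0,0,0]],
  [[0,0,0.0393],[0,0,0]],
  [[0,0,0],[0,0,0]],
])

```text
time_s: 12.95
ee_pos: [0.4471, 0.1267, 0.18]
tool_rot: [[-0.999, -0.038, 0.009], [-0.038, 0.999, 0.001], [-0.009, 0.001, -1.0]]
ft_force: [1.4, -0.2, -1.8]
finger_gap: 0.0596
finger_force: 45.1
```

Call:
apply_moves([
  [[0.0154,0.0018,-0.0013],[0.0046,-0.1221,0]],
  [[0.0154,0.0018,-0.0013],[0.0046,-0.1221,0]],
  [[0.0154,0.0018,-0.0013],[0.0046,-0.1221,0]],
  [[0.0154,0.0018,-0.0013],[0.0046,-0.1221,0]],
  [[0.0154,0.0018,-0.0013],[0.0046,-0.1221,0]],
  [[0.0154,0.0018,-0.0013],[0.0046,-0.1221,0]],
  [[0.0154,0.0018,-0.0013],[0.0046,-0.1221,0]],
  [[0.0154,0.0018,-0.0013],[0.0046,-0.1221,0]],
  [[0.0154,0.0018,-0.0013],[0.0046,-0.1221,0]],
  [[0.0154,0.0018,-0.0013],[0.0046,-0.1221,0]],
  [[0,0,0],[0,0,0]],
  [[0,0,0],[0,0,0]],
  [[0,0,0],[0,0,0]],
])

```text
time_s: 14.03
ee_pos: [0.5588, 0.1397, 0.1644]
tool_rot: [[-0.82, -0.038, 0.571], [-0.032, 0.999, 0.022], [-0.572, -0.0, -0.82]]
ft_force: [-0.6, 0.4, -1.0]
finger_gap: 0.0601
finger_force: 45.0
```

Call:
apply_moves([
  [[0.007,0.0003,-0.0101],[0,0,0]],
  [[0.007,0.0003,-0.0101],[0,0,0]],
  [[0.007,0.0003,-0.0101],[0,0,0]],
  [[0.007,0.0003,-0.0101],[0,0,0]],
  [[0.007,0.0003,-0.0101],[0,0,0]],
  [[0.007,0.0003,-0.0101],[0,0,0]],
  [[0,0,0],[0,0,0]],
])

```text
time_s: 14.62
ee_pos: [0.5905, 0.1409, 0.1166]
tool_rot: [[-0.82, -0.038, 0.571], [-0.032, 0.999, 0.021], [-0.571, -0.001, -0.821]]
ft_force: [-0.3, -0.6, -1.4]
finger_gap: 0.06
finger_force: 45.0
```

Call:
apply_moves([
  [[0.007,0.0003,-0.0101],[0,0,0]],
  [[0.007,0.0003,-0.0101],[0,0,0]],
  [[0.007,0.0003,-0.0101],[0,0,0]],
  [[0.0035,0.0002,-0.005],[0,0,0]],
  [[0.0035,0.0002,-0.005],[0,0,0]],
  [[0,0,0],[0,0,0]],
])

```text
time_s: 15.12
ee_pos: [0.6117, 0.142, 0.0879]
tool_rot: [[-0.819, -0.038, 0.572], [-0.032, 0.999, 0.021], [-0.573, -0.0, -0.82]]
ft_force: [-0.7, 0.4, -0.9]
finger_gap: 0.0596
finger_force: 45.0
```

Call:
apply_moves([
  [[0.0015,0.0001,-0.0022],[0,0,0]],
  [[0.0015,0.0001,-0.0022],[0,0,0]],
  [[0,0,0],[0,0,0]],
])

```text
time_s: 15.37
ee_pos: [0.6142, 0.1423, 0.0858]
tool_rot: [[-0.818, -0.038, 0.573], [-0.032, 0.999, 0.022], [-0.574, -0.0, -0.819]]
ft_force: [-0.5, -0.2, -1.9]
finger_gap: 0.0596
finger_force: 45.0
```

Call:
apply_moves([
  [[0.0015,0.0001,-0.0022],[0,0,0]],
  [[0,0,0],[0,0,0]],
])

```text
time_s: 15.53
ee_pos: [0.6153, 0.1424, 0.0845]
tool_rot: [[-0.818, -0.038, 0.574], [-0.032, 0.999, 0.022], [-0.574, -0.0, -0.819]]
ft_force: [-2.6, -0.2, 2.0]
finger_gap: 0.06
finger_force: 45.7
```

Call:
apply_moves([
  [[0.0008,0,-0.0011],[0,0,0]],
  [[0,0,0],[0,0,0]],
])

```text
time_s: 15.7
ee_pos: [0.6155, 0.1424, 0.0843]
tool_rot: [[-0.818, -0.039, 0.574], [-0.032, 0.999, 0.022], [-0.575, -0.0, -0.819]]
ft_force: [-11.2, -1.8, 11.4]
finger_gap: 0.0597
finger_force: 47.0
```

Contact along the axis (about 16 N) exactly where expected, so the cup is home. I'm unloading slightly and opening, then withdrawing along the axis.

Call:
apply_moves([
  [[-0.0006,0,0.0008],[0,0,0]],
  [[0,0,0],[0,0,0]],
])

```text
time_s: 15.87
ee_pos: [0.6153, 0.1424, 0.0845]
tool_rot: [[-0.818, -0.038, 0.574], [-0.032, 0.999, 0.022], [-0.574, -0.0, -0.819]]
ft_force: [-5.6, -1.0, 4.1]
finger_gap: 0.0597
finger_force: 45.9
```

Call:
apply_moves([
  [[0,0,0],[0,0,0]],
  [[0,0,0],[0,0,0]],
  [[0,0,0],[0,0,0]],
  [[0,0,0],[0,0,0]],
  [[0,0,0],[0,0,0]],
  [[0,0,0],[0,0,0]],
  [[0,0,0],[0,0,0]],
  [[0,0,0],[0,0,0]],
  [[0,0,0],[0,0,0]],
  [[0,0,0],[0,0,0]],
], hand=1)

```text
time_s: 16.7
ee_pos: [0.6153, 0.1423, 0.0838]
tool_rot: [[-0.818, -0.038, 0.573], [-0.032, 0.999, 0.022], [-0.574, -0.0, -0.819]]
ft_force: [-0.5, -0.6, 0.9]
finger_gap: 0.0855
finger_force: 0.0
```

Call:
apply_moves([
  [[-0.007,-0.0003,0.0101],[0,0,0]],
  [[-0.007,-0.0003,0.0101],[0,0,0]],
  [[-0.007,-0.0003,0.0101],[0,0,0]],
  [[-0.007,-0.0003,0.0101],[0,0,0]],
  [[-0.014,-0.0006,0.0202],[0,0,0]],
  [[-0.014,-0.0006,0.0202],[0,0,0]],
  [[-0.014,-0.0006,0.0202],[0,0,0]],
  [[-0.014,-0.0006,0.0202],[0,0,0]],
  [[-0.014,-0.0006,0.0202],[0,0,0]],
  [[0,0,0],[0,0,0]],
  [[0,0,0],[0,0,0]],
  [[0,0,0],[0,0,0]],
])

```text
time_s: 17.7
ee_pos: [0.5417, 0.1392, 0.1901]
tool_rot: [[-0.818, -0.038, 0.574], [-0.032, 0.999, 0.022], [-0.574, -0.0, -0.819]]
ft_force: [-0.4, 0.7, 0.6]
finger_gap: 0.0852
finger_force: 0.0
```

```bash
python3 - <<'E'
from h import *
from cell import bot
import cv2
O.update(scene=(0,0),side=(0,0))
tip=np.array([.569,.1405,.151]);a=np.array([-.5735,-.0218,.819]);e=np.cross([0,1,0],a);e/=np.linalg.norm(e);f=np.cross(a,e)
for n in("scene","side"):
    c=bot.camera(n);im=c["pixels"];cv2.imwrite(f"pics/end_{n}.png",im[:,:,::-1])
    diff=np.abs(im.astype(int)-C[n]["pixels"]).sum(2)
    def pj(P):
        q=P@c["world_to_cam"][:3,:3].T+c["world_to_cam"][:3,3];q=(q*[1,-1,-1])@c["mtx"].T;return q[:,:2]/q[:,2:]
    t=np.linspace(0,6.28,60)[:,None];ring=lambda h,r:tip+a*h+r*(np.cos(t)*e+np.sin(t)*f)
    hull=cv2.convexHull(np.float32(pj(np.vstack([ring(.004,.03),ring(-.081,.033)]))).round().astype(np.int32))
    m=np.zeros(im.shape[:2],np.uint8);cv2.fillPoly(m,[hull],1)
    # compare with grey-steel segmentation in a neighbourhood
    x,y,w,h=cv2.boundingRect(hull);print(n,"pred bbox",x,y,w,h)
    d=(diff>60).astype(np.uint8);k,l,s,cc=cv2.connectedComponentsWithStats(d)
    for i in range(1,k):
        if s[i,4]>150:print(s[i],cc[i].round())
    print("changed inside/hull",(d&m).sum(),m.sum())
o=bot.get_obs();print(o["ee_pos"],o["ft_force"],o["time_s"])
E
```

```text
scene pred bbox 301 208 51 51
[    4     0   214   136 12614] [124.  54.]
[206  90  30  41 490] [224. 110.]
[ 198  103   82   83 2506] [244. 151.]
[ 53 111  15  25 165] [ 61. 121.]
[270 179  38  35 552] [292. 197.]
[ 298  210   43   57 1268] [319. 236.]
[ 161  223   58   81 1963] [192. 251.]
[334 255  12  27 207] [341. 269.]
[ 236  269   86  132 6070] [275. 337.]
[284 269  63  60 799] [318. 300.]
[317 268  28  26 348] [328. 283.]
[349 318  64  46 984] [379. 341.]
[405 339  23  56 690] [417. 366.]
[   0  353   43  117 3513] [ 19. 401.]
[359 363  34  29 411] [375. 377.]
[  59  371   56   67 2491] [ 87. 405.]
[ 241  387   57   93 1627] [266. 445.]
[ 66 433  22  26 270] [ 76. 447.]
[ 90 438  35  29 695] [108. 455.]
changed inside/hull 977 1727
side pred bbox 294 228 46 47
[    0     0   229   150 10499] [143.  57.]
[   0   90   49  145 4089] [ 18. 176.]
[ 203  139   80   87 2689] [248. 178.]
[221 210  46  59 986] [239. 234.]
[291 228  41  36 731] [308. 245.]
[  0 233  46  29 587] [ 15. 243.]
[   0  250   42   53 1507] [ 19. 276.]
[ 207  259   78   95 3846] [247. 313.]
[286 283  25  45 666] [295. 305.]
[306 283  17  24 253] [314. 295.]
[ 91 288  36  44 962] [108. 308.]
[ 89 333  21  19 269] [ 99. 341.]
[ 266  335   67   52 1465] [302. 356.]
[  7 369  21  14 175] [ 16. 377.]
[  7 384  54  22 850] [ 30. 396.]
[ 252  415   25   65 1252] [264. 451.]
changed inside/hull 731 1372
[0.54138394 0.13903209 0.18881959] [-0.27991638 -0.84755353  0.0485015 ] 17.8
```

Both cameras show the cup within a few pixels of its predicted fully-home outline, and the gripper is clear. I'm handing in.

```bash
python3 -c "
from cell import bot
print(bot.finish_job())"
```

```text
the job is handed in; nothing more can be done
None
```

I handed the job in at about 18 s of the 51 s limit and got no verdict back: the lever is set at the pointer to within about 1° by my measurement, the cup hangs mouth-down and released on the left peg, checked only by image comparison after letting go, and the loupe, screwdriver and glue bottle were not touched by any move, though I did not measure them afterwards.

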